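# Rake a dropped nut out from under the logger shelf

### The job

A steel nut has rolled under the low wire shelf that carries the data logger. Pick up the hooked flat probe by its handle, slide it under the shelf beside the nut until the hook rests lightly against the rubber rail at the back, and sweep the hook sideways along the rail, keeping that light touch, until it is behind the nut; then drag the nut out until it lies well clear on the open bench (some 6 cm beyond the front edge) and lay the probe down flat, pulled clear of the shelf. Be gentle: do not press hard on the shelf or its rail (keep under 12 N), do not touch the nut or the shelf with the hand, and leave the things round about alone.

Things in the scene. Friction and masses are not known exactly. Their poses are not given: they have to be found in the camera images.
- shelf: Fixed low wire shelf, 260 x 260 mm, four 10 mm legs at its corners, deck of 5 mm wires along y 25 mm apart, white data logger (70 mm tall) on its back half. 55 mm clear below the deck. Origin: on the bench under the deck's centre; z up, y points inwards (from the open front edge, where the probe goes in, to the back), x along the front edge. What is under it sits within x = -125 to 125 mm.
- shelf_mouth (a point): Midpoint of the shelf's open front edge, at bench level (y = -130 mm in the shelf's frame). Same axes as the shelf: y inwards, so that things in front of the shelf have negative y.
- probe_grip (a point): Probe: flat steel bar 20 x 6 mm with an upright black handle block (50 mm along the bar, 16 mm thick, top 80 mm up), taken from above across the 16 mm. Point: handle's centre, 45 mm above the bar's underside; x along the bar to the hook, z up. Bar: x -30 to 220, y -10 to 10 mm. Hook: cross bar at the end, x 212 to 220 mm, 6 mm high, out to y = -50 mm (40 mm past the bar's edge). 160 g.
- nut_center (a point): Centre (7.5 mm up) of the steel hexagon nut: 27 mm across flats, 31 mm across corners, 15 mm high, about 50 g. It starts flat under the shelf, centre 36 to 39 mm in front of the rail's nominal face (28 to 47 mm from the real one), with just room for the hook behind it; there is room for the probe on its -x side (shelf frame).
- tape: Grey ring of tape, 90 mm across, 45 mm high: leave alone. Origin at the centre of its underside.
- driver: Screwdriver lying on the bench: leave alone. Origin on the bench below it.
- radio: Black hand radio lying on the bench, 55 x 100 x 32 mm, aerial along its y: leave alone. Origin at the centre of its underside.
- rail_mark (a point): Nominal middle of the front face of the black rubber stop rail under the shelf, 140 mm in from the front edge, 10 mm above the bench; axes as the shelf. The rail runs along x, 250 mm long, 2 to 18 mm above the bench. It may really be set up to 8 mm nearer or farther than this point: find it by touch. It gives 1 mm for every 4 N and stops hard after 7 mm.

How it is judged:
On the way:
1. the held probe's hook is behind the nut, between it and the rail, and lightly touching the rail (0.5 N or more) (contact force between the fingers and probe above 2 N and contact force between probe and shelf above 0.5 N and y of nut_center in the frame of shelf above -0.055 m and y of probe_grip in the frame of shelf above -0.226 m and x of nut_center in the frame of probe_grip below 0.206 m and y of nut_center in the frame of probe_grip between -0.046 and -0.015 m), for 0.2 s.
At the end, for the whole second after the job is handed in: The nut lies at rest on the bench with its centre 45 to 200 mm in front of the shelf's front edge; the probe lies flat on the bench (within 0.08 rad), at rest and released, its handle more than 222 mm in front of the front edge (y of nut_center in the frame of shelf_mouth between -0.2 and -0.045 m and height (world z) of nut_center between 0.003 and 0.02 m and linear speed of each of nut, probe below 0.01 m/s and y of probe_grip in the frame of shelf_mouth below -0.222 m and height (world z) of probe_grip between 0.035 and 0.05 m and angle between probe_grip's own z axis and vertical below 0.08 rad); the robot touches nothing.
It fails at once if the probe presses on the shelf or its rail with more than 12 N (contact force between probe and shelf above 12 N).
It fails at once if the hand touches the nut (contact force between the fingers and nut above 0.5 N).
It fails at once if the robot bumps the shelf (contact force between any of the arm, the fingers and shelf above 3 N).
It fails at once if a bystander is moved by more than 15 mm (distance of any of tape, driver, radio from where it was at the start of the episode above 0.015 m).
It also fails if it takes over 48 s, if anything falls off the work surface, if the arm or the gripper's body presses on something with over 40 N, if the wrist force passes 120 N, or if a joint passes its speed limit or range.

### The arm

A 6-joint arm with a two-finger parallel gripper is mounted at the origin on the work surface. World frame = base frame: x ahead of the robot, y to its left, z up, the work surface at z = 0. Lengths are in m, angles in rad, forces in N, time in s.
With the tool pointing down it reaches from about 0.35 to 0.775 m from the base axis. Payload 7.3 kg.
Tool frame: the origin (TCP) lies at the very end of the fingers, on their centre line; the grasp point (between the pads) lies 19 mm behind it (robot.pinch_z is the distance from the TCP to the grasp point, in m); z points along the fingers, y is the line along which they close (so a half turn about z gives the same grasp; the last joint's range is limited). The gripper opens to 92 mm and grips with 3 to 60 N. Pads are 19 mm wide; open, the fingers measure 130 mm over their backs; the gripper's body (75 mm by 190 mm) begins 47 mm behind the grasp point.
Start: joints at [0.973, 0.342, 1.524, -0, 1.275, -0.146], TCP at [0.229, 0.472, 0.227] pointing down, gripper open.
Joint ranges: [-2.53, 2.53], [-0.77, 2.02], [0.04, 2.7], [-1, 4.14], [0.28, 2.66], [-3.11, 3.11]. Speed limits (rad/s): [2.57, 2.57, 3.14, 3.14, 3.14, 3.14].

### API

Orientations are given as [roll, pitch, yaw] about the fixed x, y, z axes, in that order (R = Rz(yaw) Ry(pitch) Rx(roll)).
In Python, from cell import robot gives the robot as it stands.
- The arm moves only by the tool move_arm, never from a script. Its argument "motion" is a list of rows, each a list of 6 numbers: the shift along the tool's x, y, z in units of 0.1 m (1.0 is 0.1 m), then the turn, a rotation vector about the tool's x, y, z in units of pi rad (1.0 is pi rad). In form: [[dx, dy, dz, rx, ry, rz], ...]. A call has 1 to 12 rows; each row is the pose to reach, as a shift and turn from the pose commanded when the call began, along the tool's axes at that moment, turning the shorter way round; what a row does not reach only later rows make up. A row lasts 1/8 s, in which the tool goes at most 62.5 mm and 10.7 degrees, less where a joint would pass 70% of its speed; a pose out of reach is approached as far as the arm can. A call with a number of a shift or a turn outside -1 to 1 is refused whole. A call with a gripper value outside its range is refused whole. "fingers" is the opening, from -1 (shut) to 1 (fully open), set as the call begins (left out, the last holds). The fingers move at their own pace and stop on an object; "newtons" is the grip in N (left out, the last holds). Time passes only in rows, so rows that repeat a pose let the fingers close. It gives the time, the measured TCP pose, the force, the opening and the grip force at its end, in the units of the state.
- robot.observe(): the state, without advancing time (a new reading comes with each control period).
- robot.read_camera(name): name is "scene" or "side" or "wrist"; returns a dict with "image" (384x512x3 uint8, red, green, blue), "range_z" (384x512 float32, m along the optical axis (not along the pixel's ray), 0 where there is no reading), "vfov" (degrees; the focal length in pixels is half the picture's height over the tangent of half this angle, whatever the lens; pixels are square), "cx", "cy" (the principal point, pixels), "k1" (the pictures are not rectified: a ray, as slopes to the right and down, at radius r is drawn at 1 + k1 r^2 times it, then the intrinsics apply), "extrinsics" (4x4, takes a point from camera to world coordinates); the wrist camera has in their place "hand_eye" (4x4, takes a point from camera to tool coordinates, whose origin is the TCP and whose axes are the flange's). Camera axes: x right, y up, looking along -z (the intrinsics and any distortion apply to the point x, -y, -z); pixel columns grow to the right and rows downward; lengths in m; the calibration is good to about 2 mm. A picture is of the moment at which its call begins: read the wrist's pose just before it.
- robot.hand_in(): hands the job in; it is judged then, once.
The state is a dict: "time": time; "qpos": joint angles; "qvel": joint speeds; "joint_efforts": joint torques, N m; "tool_pos": TCP position; "tool_rot": TCP orientation; "contact_force": force on the tool from outside, world axes, zero at the start; "torque": the same for the moment, N m; "opening": finger opening in m; "grip_force": force on a finger pad.
Only numpy, scipy, OpenCV 4.12 (cv2) and the standard library are available. Lean on these libraries where they do the work, as an engineer would, in place of code of your own. Each camera call takes 0.05 s, during which the arm holds its last target. There are 200 camera calls.

## Working session

There is one attempt and no reset: what is moved stays moved. The work goes in short steps, Python scripts to look and compute and a tool call to move; the robot and the scene stay as the last step left them, time stands still between calls to the robot, and variables do not carry over. Pictures are saved under pics/ and viewed, at most 10 in all, crops included, and the job is handed in when it is done.

Besides the shell and the picture viewer there is one more tool, called by a JSON object that holds its "method" and its "body". move_arm: Moves the arm, as the interface text tells. Shifts and turns lie within -1 to 1; 1 stands for 0.1 m of shift or pi rad of turn. Its arguments: {"type":"object","properties":{"motion":{"type":"array"},"fingers":{"type":"number"},"newtons":{"type":"number"}},"required":["motion"]}

```bash
ls; mkdir -p pics; cat > h.py <<'E'
import numpy as np, cv2
from cell import robot
from scipy.spatial.transform import Rotation as R
def shot(name, save=None):
    s=robot.observe(); c=robot.read_camera(name)
    if "hand_eye" in c:
        T=np.eye(4); T[:3,:3]=R.from_euler('xyz',s['tool_rot']).as_matrix(); T[:3,3]=s['tool_pos']
        c['E']=T@np.array(c['hand_eye'])
    else: c['E']=np.array(c['extrinsics'])
    if save: cv2.imwrite(save, c['image'][:,:,::-1])
    return c
def slopes(c,uv):
    f=c['image'].shape[0]/2/np.tan(np.radians(c['vfov'])/2)
    d=(np.atleast_2d(uv).astype(float)-[c['cx'],c['cy']])/f
    s=d.copy()
    for _ in range(20): s=d/(1+c['k1']*(s**2).sum(1,keepdims=True))
    return s
def ray(c,uv):
    s=slopes(c,uv); d=np.c_[s[:,0],-s[:,1],-np.ones(len(s))]@c['E'][:3,:3].T
    return c['E'][:3,3],d
def onplane(c,uv,z):
    o,d=ray(c,uv); return o+d*((z-o[2])/d[:,2])[:,None]
def cloud(c):
    h,w=c['range_z'].shape; u,v=np.meshgrid(np.arange(w),np.arange(h))
    o,d=ray(c,np.c_[u.ravel(),v.ravel()]); P=o+d*c['range_z'].reshape(-1,1)
    P[c['range_z'].ravel()==0]=np.nan
    return P.reshape(h,w,3)
def pix(c,P):
    P=np.atleast_2d(P); q=(P-c['E'][:3,3])@c['E'][:3,:3]
    s=np.c_[q[:,0]/-q[:,2],-q[:,1]/-q[:,2]]
    f=c['image'].shape[0]/2/np.tan(np.radians(c['vfov'])/2)
    return s*(1+c['k1']*(s**2).sum(1,keepdims=True))*f+[c['cx'],c['cy']]
E
python3 - <<'E'
from h import *
import pickle
a=shot('scene'); b=shot('side'); w=shot('wrist')
pickle.dump((a,b,w),open('s0.pkl','wb'))
cv2.imwrite('pics/a.png',np.vstack([a['image'],b['image']])[:,:,::-1][:, :])
im=np.hstack([a['image'],b['image']]); cv2.imwrite('pics/ab.png',cv2.resize(im,(800,300),interpolation=cv2.INTER_AREA)[:,:,::-1])
cv2.imwrite('pics/scene.png',a['image'][:,:,::-1]);cv2.imwrite('pics/side.png',b['image'][:,:,::-1]);cv2.imwrite('pics/w.png',w['image'][:,:,::-1])
for c in(a,b,w): print(c['E'].round(3).tolist(),c['vfov'],c['k1'])
print(robot.observe(), robot.pinch_z)
E
```

```text
pics
[[-0.076, -0.782, 0.619, 1.316], [0.997, -0.064, 0.042, 0.056], [0.007, 0.62, 0.785, 0.973], [0.0, 0.0, 0.0, 1.0]] 48.17483664516447 -0.1377367099033091
[[0.858, 0.301, -0.416, 0.072], [-0.513, 0.482, -0.71, -0.924], [-0.013, 0.823, 0.568, 0.79], [0.0, 0.0, 0.0, 1.0]] 49.61726366199642 0.01128721298632696
[[0.437, -0.857, -0.272, 0.154], [0.899, 0.416, 0.134, 0.508], [-0.002, -0.303, 0.953, 0.384], [0.0, 0.0, 0.0, 1.0]] 66.37180762715286 -0.005860052894405392
{'time': 0.15, 'qpos': array([ 9.73005728e-01,  3.42566574e-01,  1.52476070e+00,  1.50923347e-05,
        1.27539833e+00, -1.46040410e-01]), 'qvel': array([-0.00059426, -0.00263875, -0.00221257,  0.00059023,  0.0009639 ,
       -0.00060928]), 'joint_efforts': array([ 7.08506177e-04, -4.31472480e+01, -2.44352174e+01,  7.18268473e-02,
        5.38050046e-02, -7.15082001e-05]), 'tool_pos': array([0.22901543, 0.47209686, 0.22621547]), 'tool_rot': array([-3.14047387e+00, -1.79148742e-04,  2.68983796e+00]), 'contact_force': array([ 0.07057447,  0.58111951, -0.96308026]), 'torque': array([-0.00019022, -0.10872126,  0.02813269]), 'grip_force': 0.0, 'opening': 0.09187340759840054} 0.0188
```

View pics/scene.png

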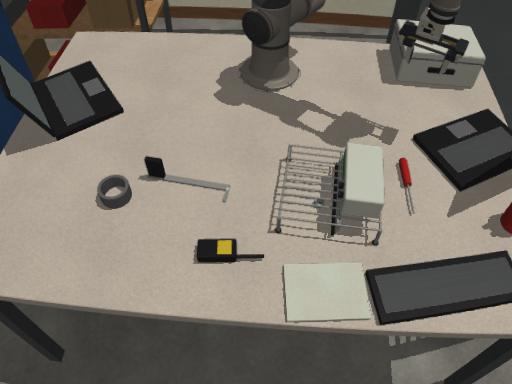

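View pics/side.png

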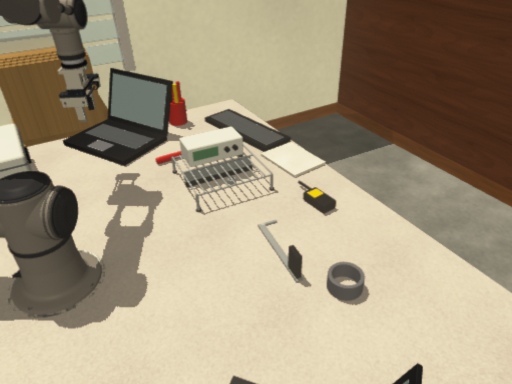

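The scene shows the probe with its handle at (155,167), bar running to the hook at (228,190). The shelf is at (280–380, 150–240) with its mouth on the left, and the nut is near (319,203). The side view shows the same layout: handle (295,262), hook (268,222), shelf front edge (198,208)–(272,188). Coarse positions come next.

```bash
python3 - <<'E'
from h import *
import pickle
a,b,w=pickle.load(open('s0.pkl','rb'))
for n,c,box in(('a',a,(140,150,235,205)),('b',b,(255,210,305,285))):
    P=cloud(c); x0,y0,x1,y1=box
    im=c['image'][y0:y1,x0:x1].astype(int); Q=P[y0:y1,x0:x1]
    dark=(im.max(2)<50)&(Q[...,2]>0.03)
    q=Q[dark]; print(n,'handle',dark.sum(),np.nanmin(q,0).round(4),np.nanmax(q,0).round(4))
    top=q[q[:,2]>np.nanmax(q[:,2])-.006]; print(' top ctr',top.mean(0).round(4))
for uv,z in(((228,200),.003),((229,186),.003),((290,147),.06),((279,227),.06),((278,231),0),((376,241),0),((319,203),.007),((115,190),0),((405,170),0),((412,210),0)):
    print('a',uv,onplane(a,uv,z)[0].round(3))
for uv,z in(((276,221),.003),((258,226),.003),((198,208),0),((272,188),0),((172,175),0),((345,283),0)):
    print('b',uv,onplane(b,uv,z)[0].round(3))
# shelf crop
cv2.imwrite('pics/crop.png',np.hstack([cv2.resize(a['image'][135:250,265:390],(400,368),interpolation=cv2.INTER_CUBIC),cv2.resize(a['image'][140:255,135:260],(400,368),interpolation=cv2.INTER_CUBIC)])[:,:,::-1])
E
```

```text
a handle 242 [ 0.5257 -0.3206  0.0304] [ 0.5473 -0.2723  0.0843]
 top ctr [ 0.5348 -0.2974  0.0807]Traceback (most recent call last):
  File "<stdin>", line 8, in <module>
    res = np.fmin.reduce(a, axis=axis, out=out, **kwargs)
ValueError: zero-size array to reduction operation fmin which has no identity
```

```bash
python3 - <<'E'
from h import *
import pickle
a,b,w=pickle.load(open('s0.pkl','rb'))
print((b['range_z']>0).mean(),(w['range_z']>0).mean())
for uv,z in(((228,200),.003),((229,186),.003),((290,147),.06),((279,227),.06),((278,231),0),((376,241),0),((319,203),.007),((115,190),0),((405,170),0),((412,210),0)):
    print('a',uv,onplane(a,uv,z)[0].round(3))
for uv,z in(((276,221),.003),((258,226),.003),((198,208),0),((272,188),0),((172,175),0),((345,283),0),((294,248),.08)):
    print('b',uv,onplane(b,uv,z)[0].round(3))
cv2.imwrite('pics/crop.png',np.hstack([cv2.resize(a['image'][135:250,265:390],(400,368),interpolation=cv2.INTER_CUBIC),cv2.resize(a['image'][140:255,135:260],(400,368),interpolation=cv2.INTER_CUBIC)])[:,:,::-1])
E
```

```text
0.9960530598958334 0.9960174560546875
a (228, 200) [ 0.602 -0.078  0.003]
a (229, 186) [ 0.551 -0.081  0.003]
a (290, 147) [0.436 0.088 0.06 ]
a (279, 227) [0.718 0.069 0.06 ]
a (278, 231) [0.691 0.067 0.   ]
a (376, 241) [0.703 0.33  0.   ]
a (319, 203) [0.594 0.177 0.007]
a (115, 190) [ 0.591 -0.412 -0.   ]
a (405, 170) [0.443 0.444 0.   ]
a (412, 210) [0.593 0.443 0.   ]
b (276, 221) [ 0.607 -0.092  0.003]
b (258, 226) [ 0.549 -0.084  0.003]
b (198, 208) [0.434 0.098 0.   ]
b (272, 188) [0.694 0.07  0.   ]
b (172, 175) [0.435 0.33  0.   ]
b (345, 283) [ 0.623 -0.394 -0.   ]
b (294, 248) [ 0.535 -0.29   0.08 ]
```

View pics/crop.png

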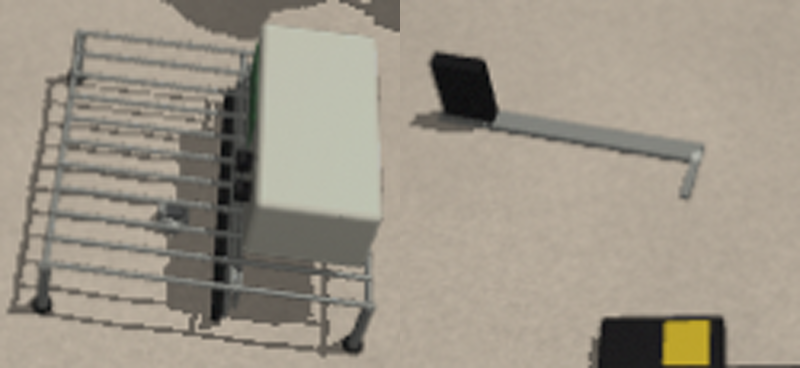

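The crop shows the nut through the wires at scene pixel (319,202) and the rail just left of the logger. The handle is the dark block on the bar's left end, and the hook points to +x. I'll bring the wrist camera over the area.

{"method": "move_arm", "body": {"motion": [[-0.3,-0.3,-0.3,0,0,0.05],[-0.6,-0.6,-0.5,0,0,0.11],[-0.9,-0.9,-0.75,0,0,0.17],[-1,-1,-0.75,0,0,0.22],[-1,-1,-0.75,0,0,0.28],[-1,-1,-0.75,0,0,0.34],[-1,-1,-0.75,0,0,0.379],[-1,-1,-0.75,0,0,0.379]], "fingers": 1}}

```text
time: 1.15
tool_pos: [0.2754, 0.3386, 0.3016]
tool_rot: [-3.141, 0.0, 1.5]
contact_force: [-0.4, 0.1, -0.2]
opening: 0.0919
grip_force: 0.0
```

{"method": "move_arm", "body": {"motion": [[-0.4,0.4,0,0,0,0],[-0.8,0.8,0,0,0,0],[-1,1,0,0,0,0]]}}

```text
time: 1.52
tool_pos: [0.3693, 0.23, 0.3016]
tool_rot: [3.141, 0.0, 1.501]
contact_force: [-0.6, 0.2, -0.3]
opening: 0.0919
grip_force: 0.0
```

{"method": "move_arm", "body": {"motion": [[-0.4,0.4,0,0,0,0],[-0.8,0.8,0,0,0,0],[-1,1,0,0,0,0]]}}

```text
time: 1.9
tool_pos: [0.462, 0.1227, 0.3013]
tool_rot: [-3.141, 0.0, 1.5]
contact_force: [-0.2, 0.3, -0.1]
opening: 0.092
grip_force: 0.0
```

{"method": "move_arm", "body": {"motion": [[-0.4,0.4,0,0,0,0],[-0.8,0.8,0,0,0,0],[-1,1,0,0,0,0],[-1,1,0,0,0,0]]}}

```text
time: 2.4
tool_pos: [0.5539, 0.0164, 0.3007]
tool_rot: [-3.14, -0.0, 1.499]
contact_force: [0.5, -0.0, -0.0]
opening: 0.0919
grip_force: 0.0
```

```bash
python3 - <<'E'
from h import *
import pickle
w=shot('wrist','pics/w1.png'); pickle.dump(w,open('w1.pkl','wb'))
s=robot.observe(); print(s['time'],s['tool_pos'],s['tool_rot'],s['qpos'].round(2))
E
```

```text
2.45 [0.55316922 0.01764696 0.30099905] [-3.14004476e+00 -4.33386993e-04  1.49978832e+00] [-0.11  0.35  1.31  0.    1.49 -0.04]
```

View pics/w1.png

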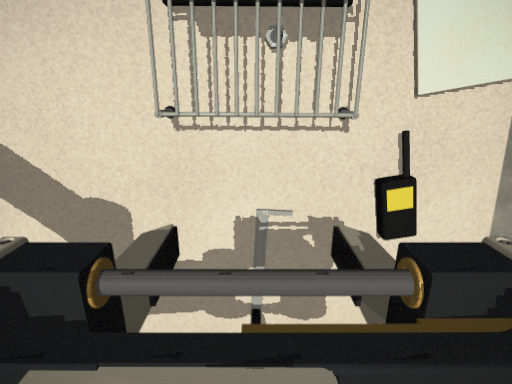

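The wrist view shows the nut at (276,38), the shelf's front corners at (157,114) and (357,116), the hook from (260,212) to (292,213), and the radio at (396,205).

```bash
python3 - <<'E'
from h import *
import pickle
w=pickle.load(open('w1.pkl','rb')); a,b,_=pickle.load(open('s0.pkl','rb'))
im=w['image'].astype(int); P=cloud(w)
for n,uv,z in(('cornerL',(157,114),.0575),('cornerR',(357,116),.0575),('footL',(169,112),.005),('footR',(344,113),.005),('hookcorner',(259,210),.006),('hooktip',(292,213),.006),('barmid',(261,245),.006),('nut',(276,38),.0075),('nuttop',(276,38),.015)):
    u,v=uv; print(n,onplane(w,uv,z)[0].round(4), 'cloud',P[v-1:v+2,u-1:u+2].reshape(-1,3)[4].round(4))
# nut via cloud: z between .01 and .02 under shelf
q=P[15:60,250:300].reshape(-1,3); m=(q[:,2]>.006)&(q[:,2]<.022); print('nut cloud',m.sum(),np.median(q[m],0).round(4),np.percentile(q[m],5,axis=0).round(4),np.percentile(q[m],95,axis=0).round(4))
# deck wires / front bar in cloud
q=P.reshape(-1,3); m=(q[:,2]>.045)&(q[:,2]<.075)&(q[:,1]>.03)&(q[:,1]<.3)&(q[:,0]>.4)&(q[:,0]<.75)
print('deck',m.sum(),np.percentile(q[m],[1,50,99],axis=0).round(4))
# bar edges: gray
# scene nut+handle
print('scene nut',onplane(a,(318.8,201.6),.0075).round(4))
Q=cloud(a).reshape(-1,3)
m=(Q[:,2]>.085)&(Q[:,1]>.1)&(Q[:,1]<.4)&(Q[:,0]>.4)&(Q[:,0]<.75); t=Q[m]; 
r=cv2.minAreaRect(t[t[:,2]>.12][:,:2].astype(np.float32)); print('logger',r,np.median(t[:,2]))
Q=cloud(b).reshape(-1,3); m=(Q[:,2]>.07)&(Q[:,2]<.1)&(abs(Q[:,0]-.535)<.05)&(abs(Q[:,1]+.297)<.06); t=Q[m]; print('side handle top',m.sum(),t.mean(0).round(4),cv2.minAreaRect(t[:,:2].astype(np.float32)))
E
```

```text
cornerL [0.4278 0.0848 0.0575] cloud [0.4301 0.0851 0.0647]
cornerR [0.6924 0.0631 0.0575] cloud [0.691  0.0634 0.0619]
footL [0.429  0.0846 0.005 ] cloud [0.4444 0.0862 0.0587]
footR [0.6903 0.0642 0.005 ] cloud [0.6747 0.0683 0.0588]
hookcorner [ 0.5527 -0.0818  0.006 ] cloud [ 0.5527 -0.0817  0.0063]
hooktip [ 0.6069 -0.0911  0.006 ] cloud [ 6.075e-01 -9.340e-02  5.000e-04]
barmid [ 0.5517 -0.1466  0.006 ] cloud [ 0.5517 -0.1465  0.0061]
nut [0.5937 0.1725 0.0075] cloud [0.5894 0.1633 0.0636]
nuttop [0.5931 0.1713 0.015 ] cloud [0.5894 0.1633 0.0636]
nut cloud 302 [0.5898 0.174  0.0148] [0.5808 0.1619 0.0125] [0.6046 0.186  0.0161]
deck 6058 [[0.4304 0.0648 0.0585]
 [0.5647 0.134  0.0635]
 [0.6975 0.2086 0.0658]]
scene nut [[0.5899 0.1766 0.0075]]
logger ((0.5774930715560913, 0.2801411747932434), (0.10214762389659882, 0.20057962834835052), 85.65557861328125) 0.13552136531723674
side handle top 121 [ 0.5276 -0.3024  0.0789] ((0.5292501449584961, -0.29963329434394836), (0.05145050585269928, 0.016112027689814568), 84.16942596435547)
```

{"method": "move_arm", "body": {"motion": [[-0.5,-0.1,0,0,0,0],[-1,-0.1,0,0,0,0]]}}

```text
time: 2.7
tool_pos: [0.5351, -0.0801, 0.3021]
tool_rot: [3.141, -0.0, 1.504]
contact_force: [0.8, -0.2, 0.5]
opening: 0.0916
grip_force: 0.0
```

{"method": "move_arm", "body": {"motion": [[-0.5,-0.1,0,0,0,0],[-1,-0.1,0,0,0,0],[-1,-0.1,0,0,0,0]]}}

```text
time: 3.08
tool_pos: [0.5181, -0.1816, 0.3017]
tool_rot: [-3.141, 0.0, 1.498]
contact_force: [-0.1, -0.2, -0.1]
opening: 0.0917
grip_force: 0.0
```

```bash
python3 - <<'E'
from h import *
import pickle
w=shot('wrist','pics/w2.png'); pickle.dump(w,open('w2.pkl','wb'))
s=robot.observe(); print(s['time'],s['tool_pos'],s['tool_rot'])
for f in('w1.pkl','w2.pkl'):
    c=pickle.load(open(f,'rb')); P=cloud(c); q=P.reshape(-1,3); im=c['image'].reshape(-1,3).astype(int)
    m=(q[:,2]>.003)&(q[:,2]<.010)&(q[:,0]>.5)&(q[:,0]<.62)&(q[:,1]>-.27)&(q[:,1]<-.095)
    # bar centreline per y slice
    ys=np.arange(-.27,-.1,.01); L=[]
    for y in ys:
        k=m&(abs(q[:,1]-y)<.005)
        if k.sum()>15: L.append((y,np.percentile(q[k,0],3),np.percentile(q[k,0],97)))
    L=np.array(L); 
    if len(L)>3:
        cen=L[:,1:].mean(1); ok=abs(np.diff(L[:,1:],axis=1)[:,0]-.02)<.005; p=np.polyfit(L[ok,0],cen[ok],1); print(f,ok.sum(),'x=',p,'yaw',90-np.degrees(np.arctan(p[0])), 'at -.3',np.polyval(p,-.3))
    m=(q[:,2]>.072)&(q[:,2]<.088)&(abs(q[:,0]-.53)<.05)&(abs(q[:,1]+.3)<.05)
    if m.sum()>20: t=q[m]; print('handle',m.sum(),np.median(t[:,2]),cv2.minAreaRect(t[:,:2].astype(np.float32)))
E
```

```text
3.125 [ 0.51844021 -0.17990077  0.30173255] [-3.14140114e+00 -6.98948477e-04  1.49882940e+00]
w1.pkl 12 x= [0.12517804 0.56763155] yaw 82.86493963692489 at -.3 0.5300781400003378
w2.pkl 17 x= [0.12822512 0.56831012] yaw 82.69311335669565 at -.3 0.5298425823631655
handle 361 0.07956174805396887 ((0.5300998687744141, -0.29992011189460754), (0.05043179169297218, 0.016045205295085907), 82.85411834716797)
```

View pics/w2.png

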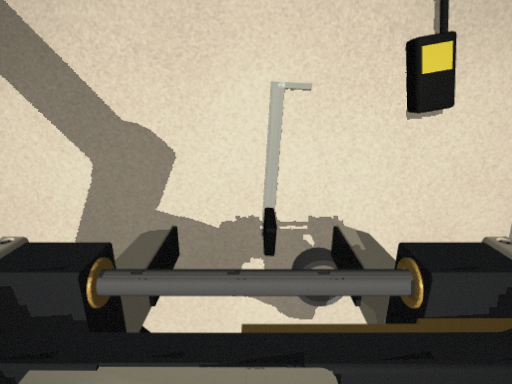

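The wrist view shows the handle at (270,230), the bar up to the hook at (277–312,86), and the tape at (318,275). The handle centre is (0.530,−0.300) with yaw 82.8° and top 79.6 mm, which matches the given 80 mm.

{"method": "move_arm", "body": {"motion": [[-0.35,0.07,0.35,0,0,0.006],[-0.7,0.14,0.7,0,0,0.012],[-1,0.2,1,0,0,0.0172],[-1,0.2,1,0,0,0.0172]], "fingers": 0}}

```text
time: 3.62
tool_pos: [0.5311, -0.28, 0.199]
tool_rot: [-3.137, -0.003, 1.446]
contact_force: [-0.2, 0.5, -0.1]
opening: 0.0564
grip_force: 0.0
```

{"method": "move_arm", "body": {"motion": [[-0.19,0,0.4,0,0,0],[-0.19,0,0.8,0,0,0],[-0.19,0,0.8,0,0,0],[-0.19,0,0.8,0,0,0]]}}

```text
time: 4.12
tool_pos: [0.5308, -0.2993, 0.1242]
tool_rot: [3.139, 0.001, 1.447]
contact_force: [-0.4, 0.5, -0.1]
opening: 0.0463
grip_force: 0.0
```

```bash
python3 - <<'E'
from h import *
s=robot.observe(); w=shot('wrist','pics/w3.png')
print(s['time'],s['tool_pos'],s['tool_rot'],s['opening'])
q=cloud(w).reshape(-1,3)
m=(q[:,2]>.072)&(q[:,2]<.088)&(abs(q[:,0]-.53)<.04)&(abs(q[:,1]+.3)<.04); t=q[m]; print('handle',m.sum(),cv2.minAreaRect(t[:,:2].astype(np.float32)) if m.sum()>5 else 0)
t=np.array([.530,-.300,.036])-s['tool_pos']; print('delta tool',R.from_euler('xyz',s['tool_rot']).inv().apply(t).round(4))
E
```

```text
4.125 [ 0.53082277 -0.29928013  0.12421206] [3.13857983e+00 1.24768344e-03 1.44707103e+00] 0.04629204599728159
handle 1329 ((0.530526340007782, -0.2995263934135437), (0.04962829127907753, 0.015484895557165146), 82.43653869628906)
delta tool [-0.0007 -0.001   0.0882]
```

Aligned within 1 mm. I'll descend, grip and lift 3 mm.

{"method": "move_arm", "body": {"motion": [[0,0,0.3,0,0,0],[0,0,0.6,0,0,0],[0,0,0.86,0,0,0],[0,0,0.86,0,0,0]]}}

```text
time: 4.68
tool_pos: [0.5294, -0.2995, 0.0358]
tool_rot: [-3.141, -0.001, 1.446]
contact_force: [-0.3, 0.7, 0.5]
opening: 0.0464
grip_force: 0.0
```

{"method": "move_arm", "body": {"motion": [[0,0,0,0,0,0],[0,0,0,0,0,0],[0,0,0,0,0,0],[0,0,0,0,0,0]], "fingers": -1, "newtons": 50}}

```text
time: 5.18
tool_pos: [0.5298, -0.3003, 0.0365]
tool_rot: [3.14, 0.001, 1.445]
contact_force: [-0.1, -0.3, 4.4]
opening: 0.0157
grip_force: 50.0
```

{"method": "move_arm", "body": {"motion": [[0,0,-0.01,0,0,0],[0,0,-0.03,0,0,0],[0,0,-0.03,0,0,0],[0,0,-0.03,0,0,0]]}}

```text
time: 5.68
tool_pos: [0.5293, -0.3, 0.0385]
tool_rot: [-3.141, -0.0, 1.445]
contact_force: [0.8, -0.2, -2.4]
opening: 0.0158
grip_force: 50.0
```

```bash
cat > m.py <<'E'
from h import *
import sys
M=np.array([.560,.0742]); yaw=-np.radians(4.5); X=np.array([np.cos(yaw),np.sin(yaw)]); Y=np.array([-X[1],X[0]])
def rel(p): d=np.array(p[:2])-M; return np.array([d@X,d@Y])
def bar(c):
    q=cloud(c).reshape(-1,3); s=robot.observe(); g=np.array(s['tool_pos'])
    m=(q[:,2]>.003)&(q[:,2]<.018)&(q[:,1]>g[1]+.04)&(q[:,1]<g[1]+.2)&(abs(q[:,0]-g[0]-.015)<.05)
    L=[]
    for y in np.arange(g[1]+.04,g[1]+.2,.01):
        k=m&(abs(q[:,1]-y)<.005)
        if k.sum()>15:
            a,b=np.percentile(q[k,0],[3,97]); 
            if abs(b-a-.02)<.005: L.append((y,(a+b)/2,np.median(q[k,2])))
    L=np.array(L)
    if len(L)<4: return print('bar?',len(L))
    p=np.polyfit(L[:,0],L[:,1],1); z=np.polyfit(L[:,0],L[:,2],1)
    print('bar yaw',90-np.degrees(np.arctan(p[0])),'x at tcp y',np.polyval(p,g[1]),'ztop near/far',np.polyval(z,g[1]),np.polyval(z,g[1]+.215))
s=robot.observe(); print(s['time'],s['tool_pos'],s['tool_rot'],s['contact_force'].round(2),s['opening'],s['grip_force'],'rel',rel(s['tool_pos']).round(4))
E
python3 - <<'E'
from m import *
w=shot('wrist'); bar(w)
E
```

```text
5.675 [ 0.529285   -0.29999843  0.03852011] [-3.14132233e+00 -2.55185244e-04  1.44506033e+00] [ 0.81 -0.22 -2.42] 0.01579510263578702 49.98276472091675 rel [-0.0013 -0.3755]
bar yaw 82.79284269637941 x at tcp y 0.5286125812636128 ztop near/far 0.007854619049037085 0.007735573777254725
```

{"method": "move_arm", "body": {"motion": [[0.1,-0.07,-0.01,0,0,-0.003],[0.3,-0.2,-0.01,0,0,-0.006],[0.5,-0.32,-0.01,0,0,-0.01],[0.7,-0.44,-0.01,0,0,-0.013],[0.85,-0.53,-0.01,0,0,-0.015],[0.928,-0.581,-0.01,0,0,-0.015],[0.928,-0.581,-0.01,0,0,-0.015],[0.928,-0.581,-0.01,0,0,-0.015]]}}

```text
time: 6.72
tool_pos: [0.4839, -0.2013, 0.0398]
tool_rot: [3.141, 0.0, 1.492]
contact_force: [-0.2, 0.7, -1.6]
opening: 0.016
grip_force: 50.0
```

```bash
python3 - <<'E'
from m import *
w=shot('wrist','pics/w4.png'); bar(w)
P=cloud(w); q=P.reshape(-1,3)
# shelf front bar fit: points z .055-.07 with smallest y per x bin
m=(q[:,2]>.05)&(q[:,2]<.075)&(q[:,1]>.03)&(q[:,1]<.12)&(q[:,0]>.42)&(q[:,0]<.70)
L=[(x,np.percentile(q[m&(abs(q[:,0]-x)<.003),1],5)) for x in np.arange(.44,.69,.006) if (m&(abs(q[:,0]-x)<.003)).sum()>5]
L=np.array(L); 
if len(L)>5: p=np.polyfit(L[:,0],L[:,1],1); print('front edge',len(L),np.degrees(np.arctan(p[0])),np.polyval(p,.56))
E
```

```text
6.725 [ 0.48389179 -0.20132651  0.03982629] [3.14067104e+00 4.76524631e-04 1.49196434e+00] [-0.24  0.74 -1.58] 0.01602734072730089 49.98274505138397 rel [-0.0543 -0.2806]
bar yaw 85.42534387256424 x at tcp y 0.4831294487918938 ztop near/far 0.009202253971737106 0.008878003944022427
```

View pics/w4.png

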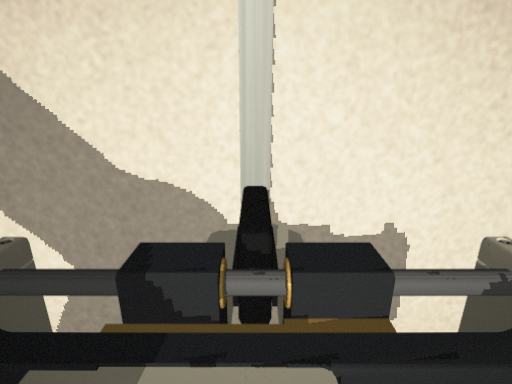

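The view shows the bar straight ahead and level in the grip. Now I'll insert it, stopping about 12 mm short of the earliest rail position.

{"method": "move_arm", "body": {"motion": [[0.2,0,0,0,0,0],[0.45,0,0,0,0,0],[0.7,0,0,0,0,0],[0.9,0,0,0,0,0],[0.9,0,0,0,0,0]]}}

```text
time: 7.4
tool_pos: [0.4903, -0.1092, 0.0396]
tool_rot: [-3.141, -0.0, 1.494]
contact_force: [0.4, 0.1, -1.2]
opening: 0.016
grip_force: 50.0
```

{"method": "move_arm", "body": {"motion": [[0.2,0,0,0,0,0],[0.45,0,0,0,0,0],[0.7,0,0,0,0,0],[0.85,0,0,0,0,0],[0.9,0,0,0,0,0],[0.9,0,0,0,0,0],[0.9,0,0,0,0,0]]}}

```text
time: 8.28
tool_pos: [0.4976, -0.0219, 0.0397]
tool_rot: [3.141, 0.0, 1.492]
contact_force: [-0.4, -0.9, -2.1]
opening: 0.0156
grip_force: 50.0
```

```bash
python3 - <<'E'
from m import *
for n in('scene','side'):
    c=shot(n); I=c['image']
    if n=='scene': A=cv2.resize(I[135:250,265:390],(400,368),interpolation=cv2.INTER_CUBIC)
    else: B=cv2.resize(I[125:240,160:285],(400,368),interpolation=cv2.INTER_CUBIC)
cv2.imwrite('pics/c2.png',np.hstack([A,B])[:,:,::-1])
E
```

```text
8.275 [ 0.49761019 -0.0219129   0.03970426] [3.14142504e+00 9.65844078e-05 1.49159436e+00] [-0.38 -0.9  -2.08] 0.01563756610721338 49.98269498348236 rel [-0.0547 -0.1007]
```

View pics/c2.png

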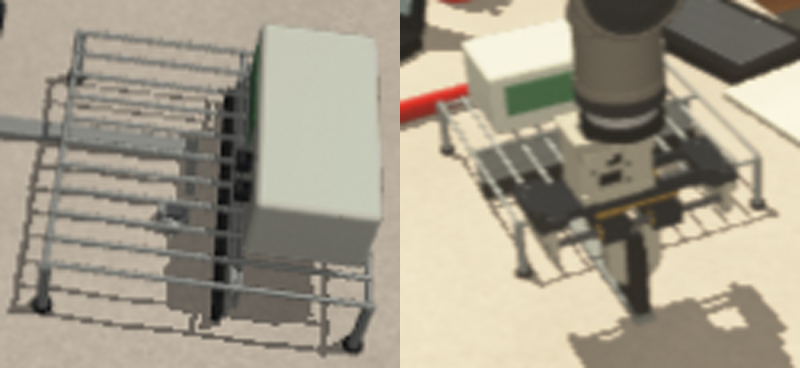

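The scene crop shows the hook under the deck at (190,140), short of the rail at x≈225, with the nut undisturbed at (172,213). Now the slow approach.

{"method": "move_arm", "body": {"motion": [[0.02,0,0,0,0,0],[0.04,0,0,0,0,0],[0.06,0,0,0,0,0],[0.08,0,0,0,0,0],[0.08,0,0,0,0,0],[0.08,0,0,0,0,0]]}}

```text
time: 9.12
tool_pos: [0.4982, -0.0133, 0.0397]
tool_rot: [3.141, -0.0, 1.492]
contact_force: [-0.1, -0.3, -1.5]
opening: 0.0156
grip_force: 50.0
```

{"method": "move_arm", "body": {"motion": [[0.007,0,0,0,0,0],[0.015,0,0,0,0,0],[0.015,0,0,0,0,0]]}}

```text
time: 9.5
tool_pos: [0.4983, -0.0117, 0.0397]
tool_rot: [3.142, -0.0, 1.492]
contact_force: [-0.4, -0.3, -1.9]
opening: 0.0159
grip_force: 50.0
```

{"method": "move_arm", "body": {"motion": [[0.007,0,0,0,0,0],[0.015,0,0,0,0,0],[0.015,0,0,0,0,0]]}}

```text
time: 9.88
tool_pos: [0.4984, -0.0102, 0.0397]
tool_rot: [3.142, -0.0, 1.492]
contact_force: [-0.2, -1.1, -1.6]
opening: 0.0159
grip_force: 50.0
```

{"method": "move_arm", "body": {"motion": [[0.005,0,0,0,0,0],[0.01,0,0,0,0,0],[0.01,0,0,0,0,0]]}}

```text
time: 10.25
tool_pos: [0.4985, -0.0093, 0.0397]
tool_rot: [3.142, -0.0, 1.492]
contact_force: [-0.2, -0.1, -1.6]
opening: 0.0156
grip_force: 50.0
```

{"method": "move_arm", "body": {"motion": [[0.007,0,0,0,0,0],[0.015,0,0,0,0,0],[0.015,0,0,0,0,0]]}}

```text
time: 10.62
tool_pos: [0.4986, -0.0077, 0.0397]
tool_rot: [-3.142, -0.0, 1.492]
contact_force: [-0.0, -0.7, -2.0]
opening: 0.016
grip_force: 50.0
```

{"method": "move_arm", "body": {"motion": [[0.007,0,0,0,0,0],[0.015,0,0,0,0,0],[0.015,0,0,0,0,0]]}}

```text
time: 11.0
tool_pos: [0.4987, -0.0062, 0.0397]
tool_rot: [3.142, -0.0, 1.492]
contact_force: [-0.1, -0.6, -1.5]
opening: 0.0157
grip_force: 50.0
```

{"method": "move_arm", "body": {"motion": [[0.007,0,0,0,0,0],[0.015,0,0,0,0,0],[0.015,0,0,0,0,0]]}}

```text
time: 11.38
tool_pos: [0.4988, -0.0048, 0.0397]
tool_rot: [3.142, -0.0, 1.492]
contact_force: [0.4, 0.4, -1.5]
opening: 0.0157
grip_force: 50.0
```

{"method": "move_arm", "body": {"motion": [[0.007,0,0,0,0,0],[0.015,0,0,0,0,0],[0.015,0,0,0,0,0]]}}

```text
time: 11.75
tool_pos: [0.4989, -0.0032, 0.0397]
tool_rot: [3.142, -0.0, 1.492]
contact_force: [-0.8, 0.4, -1.4]
opening: 0.0161
grip_force: 50.0
```

{"method": "move_arm", "body": {"motion": [[0.007,0,0,0,0,0],[0.015,0,0,0,0,0],[0.015,0,0,0,0,0]]}}

```text
time: 12.12
tool_pos: [0.499, -0.0017, 0.0397]
tool_rot: [-3.142, -0.0, 1.492]
contact_force: [0.0, 0.1, -2.0]
opening: 0.0155
grip_force: 50.0
```

{"method": "move_arm", "body": {"motion": [[0.007,0,0,0,0,0],[0.015,0,0,0,0,0],[0.015,0,0,0,0,0]]}}

```text
time: 12.5
tool_pos: [0.4992, -0.0004, 0.0398]
tool_rot: [3.141, 0.0, 1.492]
contact_force: [-0.2, -0.8, -0.6]
opening: 0.0156
grip_force: 50.0
```

```bash
python3 - <<'E'
from m import *
F=[];
for i in range(5): robot.read_camera('side'); s=robot.observe(); F.append(np.r_[s['contact_force'],s['torque']])
print(np.array(F).round(2))
E
```

```text
12.5 [ 4.99213933e-01 -3.96381858e-04  3.97540628e-02] [3.14142353e+00 1.26170751e-04 1.49239859e+00] [-0.24 -0.83 -0.56] 0.015623379128058343 49.98321533203125 rel [-0.0547 -0.0791]
[[-0.04 -1.19 -1.95 -0.29  0.15 -0.02]
 [ 0.3  -0.66 -2.01 -0.22  0.11 -0.02]
 [-0.56 -0.08 -1.49 -0.31  0.08 -0.02]
 [ 0.65 -0.48 -1.02 -0.25  0.04  0.01]
 [ 0.08 -1.05 -0.27 -0.3   0.09 -0.02]]
```

{"method": "move_arm", "body": {"motion": [[0.005,0,0,0,0,0],[0.01,0,0,0,0,0],[0.01,0,0,0,0,0]]}}

```text
time: 13.12
tool_pos: [0.4993, 0.0004, 0.0398]
tool_rot: [3.141, 0.0, 1.492]
contact_force: [0.1, -4.5, -1.4]
opening: 0.0156
grip_force: 50.0
```

Contact is found: about 4 N, with the rail at y≈0.1415. I'll ease off 0.3 mm and sweep.

{"method": "move_arm", "body": {"motion": [[-0.003,0,0,0,0,0],[-0.003,0.04,0,0,0,0],[-0.003,0.08,0,0,0,0],[-0.003,0.12,0,0,0,0],[-0.003,0.16,0,0,0,0],[-0.003,0.2,0,0,0,0],[-0.003,0.2,0,0,0,0]]}}

```text
time: 14.0
tool_pos: [0.5196, -0.0012, 0.0397]
tool_rot: [3.141, -0.0, 1.492]
contact_force: [-1.0, -4.3, -1.7]
opening: 0.0159
grip_force: 50.0
```

{"method": "move_arm", "body": {"motion": [[-0.002,0.04,0,0,0,0],[-0.002,0.08,0,0,0,0],[-0.003,0.12,0,0,0,0],[-0.003,0.16,0,0,0,0],[-0.003,0.2,0,0,0,0],[-0.003,0.24,0,0,0,0],[-0.003,0.265,0,0,0,0],[-0.003,0.265,0,0,0,0],[-0.003,0.265,0,0,0,0]]}}

```text
time: 15.12
tool_pos: [0.5458, -0.0036, 0.0398]
tool_rot: [3.141, -0.0, 1.492]
contact_force: [0.2, -2.3, -1.2]
opening: 0.0156
grip_force: 50.0
```

```bash
python3 - <<'E'
from m import *
F=[];
for i in range(3): c=robot.read_camera('scene'); s=robot.observe(); F.append(np.r_[s['contact_force'],s['torque']])
print(np.array(F).round(2))
w=shot('wrist'); bar(w)
cv2.imwrite('pics/c3.png',cv2.resize(c['image'][135:250,235:390],(620,460),interpolation=cv2.INTER_CUBIC)[:,:,::-1])
E
```

```text
15.125 [ 0.54577107 -0.00356398  0.03979942] [ 3.14094435e+00 -1.57581551e-04  1.49197441e+00] [ 0.19 -2.32 -1.15] 0.015579936074634941 49.99023914337158 rel [-0.0081 -0.0786]
[[-0.36 -1.57 -2.58 -0.7   0.2   0.12]
 [-0.44 -2.28 -2.21 -0.73  0.14  0.13]
 [-0.38 -2.51 -1.73 -0.72  0.19  0.1 ]]
bar yaw 86.63952740611582 x at tcp y 0.5458461060841016 ztop near/far 0.00912820467842405 0.00872063563746426
```

View pics/c3.png

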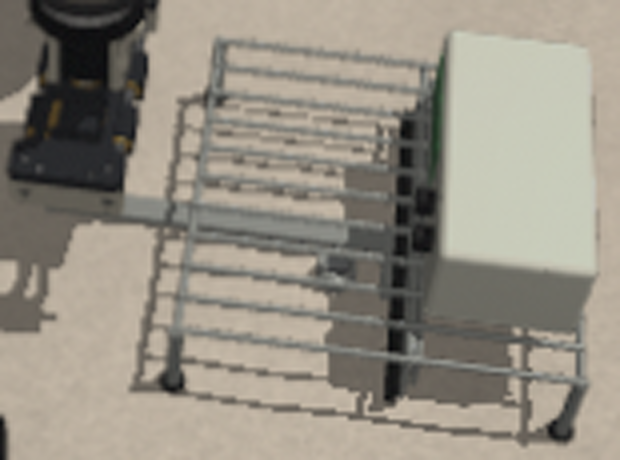

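The crop shows the bar's end against the rail, with the nut at (335,265) just to the +x side of the bar, inside the hook's reach. From the measured pose the nut sits at x≈0.18, y≈−0.036 in the probe frame, so the hook is behind it with about 2 N on the rail. I'll nudge 3 mm further, hold, and then drag out slowly.

{"method": "move_arm", "body": {"motion": [[0,0.015,0,0,0,0],[0,0.03,0,0,0,0],[0.002,0.03,0,0,0,0],[0.002,0.03,0,0,0,0],[0.002,0.03,0,0,0,0]]}}

```text
time: 15.95
tool_pos: [0.5485, -0.0036, 0.0397]
tool_rot: [3.142, -0.0, 1.492]
contact_force: [-1.0, -3.2, -2.4]
opening: 0.0158
grip_force: 50.0
```

{"method": "move_arm", "body": {"motion": [[-0.04,0,0,0,0,0],[-0.1,0,0,0,0,0],[-0.16,0,0,0,0,0],[-0.22,0,0,0,0,0],[-0.28,0,0,0,0,0],[-0.34,0,0,0,0,0],[-0.4,0,0,0,0,0],[-0.45,0,0,0,0,0],[-0.5,0,0,0,0,0],[-0.5,0,0,0,0,0]]}}

```text
time: 17.2
tool_pos: [0.5446, -0.0539, 0.0397]
tool_rot: [3.142, 0.0, 1.492]
contact_force: [0.1, 0.8, -1.4]
opening: 0.0158
grip_force: 50.0
```

```bash
python3 - <<'E'
from m import *
c=shot('scene'); 
cv2.imwrite('pics/c4.png',cv2.resize(c['image'][135:250,215:370],(620,460),interpolation=cv2.INTER_CUBIC)[:,:,::-1])
E
```

```text
17.2 [ 0.54460576 -0.05388473  0.03969161] [3.14158195e+00 7.11976269e-05 1.49177795e+00] [ 0.09  0.83 -1.44] 0.01579739396718884 49.982691407203674 rel [-0.0053 -0.1289]
```

View pics/c4.png

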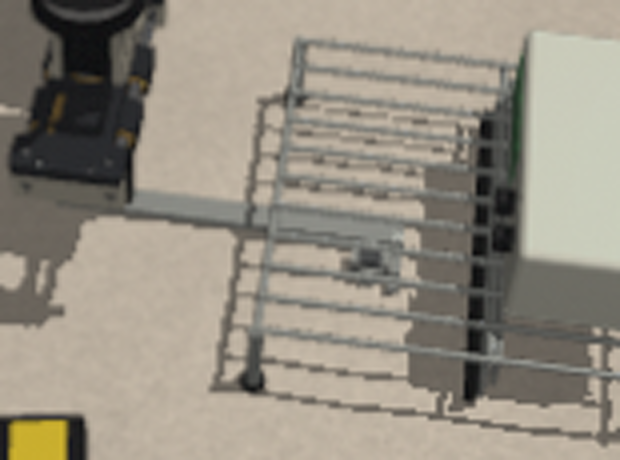

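The crop shows the nut at (370,258) caught in the hook's angle and moving with it. I'll continue the drag.

{"method": "move_arm", "body": {"motion": [[-0.05,0,0,0,0,0],[-0.12,0,0,0,0,0],[-0.19,0,0,0,0,0],[-0.26,0,0,0,0,0],[-0.33,0,0,0,0,0],[-0.4,0,0,0,0,0],[-0.47,0,0,0,0,0],[-0.54,0,0,0,0,0],[-0.6,0,0,0,0,0],[-0.65,0,0,0,0,0],[-0.68,0,0,0,0,0]]}}

```text
time: 18.62
tool_pos: [0.5393, -0.1216, 0.0397]
tool_rot: [3.142, -0.0, 1.492]
contact_force: [0.1, 0.6, -2.1]
opening: 0.0158
grip_force: 50.0
```

{"method": "move_arm", "body": {"motion": [[-0.05,0,0,0,0,0],[-0.12,0,0,0,0,0],[-0.19,0,0,0,0,0],[-0.26,0,0,0,0,0],[-0.33,0,0,0,0,0],[-0.4,0,0,0,0,0],[-0.47,0,0,0,0,0],[-0.54,0,0,0,0,0],[-0.6,0,0,0,0,0],[-0.65,0,0,0,0,0],[-0.67,0,0,0,0,0],[-0.67,0,0,0,0,0]]}}

```text
time: 20.12
tool_pos: [0.534, -0.1881, 0.0397]
tool_rot: [3.142, -0.0, 1.492]
contact_force: [-0.2, -0.3, -1.6]
opening: 0.0154
grip_force: 50.0
```

```bash
python3 - <<'E'
from m import *
c=shot('scene'); w=shot('wrist'); bar(w)
q=cloud(c).reshape(-1,3); m=(q[:,2]>.0115)&(q[:,2]<.022)&(q[:,0]>.52)&(q[:,0]<.64)&(q[:,1]>-.06)&(q[:,1]<.06)
t=q[m]; print('nut',m.sum(),t.mean(0).round(4),rel(np.median(t,0)).round(4))
E
```

```text
20.125 [ 0.53403622 -0.18814328  0.03969958] [ 3.14152696e+00 -3.04058002e-05  1.49210895e+00] [-0.22 -0.28 -1.55] 0.015430840181060048 49.98289704322815 rel [-0.0053 -0.2636]
bar yaw 85.47068790424004 x at tcp y 0.5333037326208193 ztop near/far 0.009023559042393891 0.008853769645912063
nut 170 [ 5.639e-01 -3.000e-04  1.440e-02] [ 0.0044 -0.0684]
```

The nut is about 68 mm out and the handle 264 mm out. I'll lay the probe down, open, and go up.

{"method": "move_arm", "body": {"motion": [[0,0,0.015,0,0,0],[0,0,0.03,0,0,0],[0,0,0.033,0,0,0],[0,0,0.033,0,0,0]]}}

```text
time: 20.72
tool_pos: [0.5341, -0.1879, 0.0365]
tool_rot: [3.141, -0.0, 1.492]
contact_force: [-0.2, 0.8, 0.3]
opening: 0.0158
grip_force: 50.0
```

{"method": "move_arm", "body": {"motion": [[0,0,0,0,0,0],[0,0,0,0,0,0],[0,0,0,0,0,0],[0,0,0,0,0,0]], "fingers": 0}}

```text
time: 21.22
tool_pos: [0.5341, -0.1881, 0.0364]
tool_rot: [3.142, -0.0, 1.492]
contact_force: [-0.9, -0.0, 0.8]
opening: 0.0453
grip_force: 0.0
```

{"method": "move_arm", "body": {"motion": [[0,0,-0.1,0,0,0],[0,0,-0.4,0,0,0],[0,0,-0.8,0,0,0],[0,0,-1,0,0,0],[0,0,-1,0,0,0],[0,0,-1,0,0,0]]}}

```text
time: 21.98
tool_pos: [0.5335, -0.1878, 0.1357]
tool_rot: [-3.14, -0.001, 1.492]
contact_force: [-0.2, 0.3, 0.1]
opening: 0.0459
grip_force: 0.0
```

```bash
python3 - <<'E'
from m import *
c=shot('scene'); w=shot('wrist','pics/w5.png'); bar(w)
q=cloud(w).reshape(-1,3)
m=(q[:,2]>.06)&(q[:,2]<.09)&(abs(q[:,0]-.534)<.04)&(abs(q[:,1]+.188)<.045); t=q[m]; r=cv2.minAreaRect(t[:,:2].astype(np.float32)); print('handle',m.sum(),np.median(t[:,2]),r,rel(r[0]))
q=cloud(c).reshape(-1,3); m=(q[:,2]>.0115)&(q[:,2]<.022)&(q[:,0]>.52)&(q[:,0]<.64)&(q[:,1]>-.06)&(q[:,1]<.06)
t=q[m]; print('nut',m.sum(),t.mean(0).round(4),rel(np.median(t,0)).round(4))
cv2.imwrite('pics/c5.png',cv2.resize(c['image'][115:270,80:430],(800,354),interpolation=cv2.INTER_CUBIC)[:,:,::-1])
E
```

```text
21.975 [ 0.53353166 -0.18779267  0.1357212 ] [-3.14048590e+00 -5.63314733e-04  1.49221734e+00] [-0.2   0.32  0.14] 0.04589917619929873 0.0 rel [-0.0058 -0.2633]
bar yaw 85.46225798276612 x at tcp y 0.5333766616828902 ztop near/far 0.005853811725000052 0.005595972951172821
handle 1287 0.0794806060894993 ((0.5333691239356995, -0.18713265657424927), (0.04962226003408432, 0.01576337032020092), 85.43965911865234) [-0.00604486 -0.26261649]
nut 84 [0.5782 0.007  0.0161] [ 0.0246 -0.065 ]
```

View pics/c5.png

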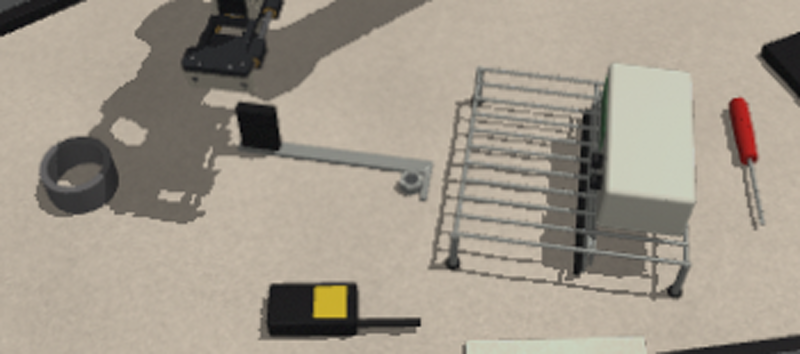

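The crop shows the nut at (410,181) in the hook's corner on open bench. The probe is flat and released, and the tape, radio and driver are where they were.

```bash
python3 -c "
from cell import robot
print(robot.hand_in())"
```

```text
the job is handed in; nothing more can be done
None
```

Job handed in: the nut lies about 65 mm in front of the shelf, the probe is flat and released with its handle about 263 mm out, and rail contact read about 4.5 N at most in my readings; the hand-in returned no verdict.

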